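Pin the hold-down arm of a sloping board stand

ROBOT

A 6-joint arm with a two-finger parallel gripper is mounted at the origin on a cart in front of the work surface, level with it; the furniture and walls round the work are solid. World frame = base frame: x ahead of the robot, y to its left, z up, the work surface at z = 0. Lengths are in m, angles in rad, forces in N, time in s.
With the tool pointing down it reaches from about 0.225 to 0.875 m from the base axis. Payload 3.4 kg.
Tool frame: the origin (TCP) lies midway between the tips of the shut fingers; the grasp point (between the pads) lies 19 mm behind it (manip.grip_point_offset is the distance from the TCP to the grasp point, in m); z points along the fingers, y is the line along which they close (so a half turn about z gives the same grasp; the last joint's range is limited). The gripper opens to 85 mm and grips with 20 to 120 N. Pads are 22 mm wide; open, the fingers measure 114 mm over their backs; the gripper's body (76 mm by 85 mm) begins 54 mm behind the grasp point. The pads swing forward as they close: fully open they stand 13 mm farther back than shut.
Start: joints at [-1.274, 0.276, 1.505, -0, 1.361, -0.121], TCP at [0.233, -0.526, 0.231] pointing down, gripper open.
Joint ranges: [-2.89, 2.89], [-0.75, 2.08], [0.22, 2.7], [-1.18, 4.32], [0.11, 2.71], [-2.7, 2.7]. Speed limits (rad/s): [2.57, 2.57, 3.14, 3.14, 3.14, 3.14].

INTERFACE

Orientations are given as a unit quaternion [w, x, y, z].
In Python, from rig import manip gives the robot as it stands.
- The arm moves only by the shell command python3 -m handwheel 'ROWS' [FORCE]. ROWS is JSON, a list of rows, each an object with "translation": the shift along the tool's x, y, z in m, a list of three; "angular": the turn, a rotation vector about the tool's x, y, z in degrees, a list of three; "hand": the closure, from 0 (fully open) to 1 (shut). A call has 1 to 10 rows; each row shifts and turns the commanded pose from where the row before left it, along the tool's axes as they then stand; what a row does not reach is not made up. A row lasts 1/12 s, in which the tool goes at most 41.7 mm and 7.16 degrees, less where a joint would pass 70% of its speed; a pose out of reach is approached as far as the arm can. A call with a gripper value outside its range is refused whole. The fingers move at their own pace and stop on an object; FORCE is the grip in N (left out, the last holds). Time passes only in rows, so rows that do not move let the fingers close. It gives the time, the measured TCP pose, the force, the opening and the grip force at its end, in the units of the state.
- manip.get_state(): the state, without advancing time (a new reading comes with each control period).
- manip.get_image(name): name is "side" or "top" or "wrist"; returns the picture (420x560x3 uint8, red, green, blue); there is no depth.
- manip.camera_info(name): a dict with "camera_matrix" (3x3 intrinsics, pixels), "eye" and "orientation" of the camera in the world; the wrist camera has in their place "tool_from_camera" (4x4, takes a point from camera to tool coordinates, whose origin is the TCP and whose axes are the flange's). Camera axes: x right, y down, z forward; pixel columns grow to the right and rows downward; lengths in m; the calibration is good to about 2 mm. The wrist camera is an equidistant fisheye: a pixel r from the principal point sees the ray r / f radians off the axis. A picture is of the moment at which its call begins: read the wrist's pose just before it. camera_info takes no time and is no camera call.
- manip.sign_off(): hands the job in; it is judged then, once.
The state is a dict: "clock": time; "qpos": joint angles; "qd": joint speeds; "effort": joint torques, N m; "position": TCP position; "ee_rot": TCP orientation; "contact_force": force on the tool from outside, world axes, zero at the start; "moment": the same for the moment, N m; "width": finger opening in m; "gripper_force": force on a finger pad.
Only numpy, scipy, OpenCV 4.12 (cv2) and the standard library are available. Lean on these libraries where they do the work, as an engineer would, in place of code of your own. Each camera call takes 0.05 s, during which the arm holds its last target. There are 200 camera calls.

TASK

Swing the hold-down arm of the sloping stand across the circuit board until its eye is all the way in between the two ears of the yoke, against its stop. Then take the steel pin out of its park block and pass it through both ears and the eye until its collar rests on the upper ear, and let go. Leave the tin, tape roll, tweezers and bottle round about where they are.

Things in the scene. Friction and masses are not known exactly. Their poses are not given: they have to be found in the camera images.
- stand: grey-painted metal stand fixed on the bench; its slope (150 mm up the slope x 220 mm wide) faces the robot and rises away from it at 30 degrees; a small circuit board lies on it. Origin: on the bench under the slope's middle, which is 55 mm high; x away from the robot, y left, z up. At 85 mm to the right of the middle stands the arm's hinge, 65 mm to the left the yoke
- yoke: dark steel U-shaped yoke, 30 x 45 x 54 mm, fixed at the slope's left end. Origin on the slope's face, under the bores. x points up the slope, y left, z square out of the slope along the bores (30 degrees from vertical, leaning to the robot). Lower ear z 22 to 30 mm, upper ear z 46 to 54 mm; a chamfered 14 mm bore in each. The ears start at y -15 mm; the web closes the U at y 18 to 30 mm
- yoke_mouth (a point): centre of the upper ear's bore at its upper face: 54 mm out from the slope along the yoke's z; axes as yoke
- hold_arm (a joint): swing of the arm about its hinge axis, which is square to the slope: 0 = across the board against its stop, eye coaxial with the yoke's bores; grows as the arm swings up the slope, to 1.2 rad; starts at 0.5 to 1.0. Stiff hinge: the arm stays where it is left (about 0.1 N m, under 3 N at the knob)
- hold_hinge (a point): hinge end of the flat steel arm, at half its thickness: 150 mm towards the yoke's -y from the bores' axis, 38 mm out from the slope. The axes turn with the arm: y along it from hinge to eye, z square out of the slope. The arm is 16 mm wide and 10 mm thick (33 to 43 mm out from the slope)
- hold_knob (a point): on the axis of the arm's upright black round knob, 14 mm in diameter and 49 mm tall (43 to 92 mm out from the slope, square to it); this point is 70 mm out from the slope, 22 mm below the knob's end and 70 mm from the hinge axis. Axes as hold_hinge
- hold_eye (a point): centre of the 14 mm eye in the 30 x 30 mm end plate of the arm, 150 mm from the hinge axis, at half the arm's 10 mm thickness. With the arm closed there are 3 mm of air between it and each ear
- pin: steel pin, loose, standing upright in the bore of its park block. Origin: its lower tip, z along it to its head. Round shank 10 mm in diameter and 40 mm long (tip tapered over 6 mm), then a collar 22 mm in diameter at z 40 to 44 mm, then a round grip 16 mm in diameter at z 44 to 80 mm. 0.05 to 0.1 kg
- pin_grip (a point): on the pin's axis at the middle of its round grip, 62 mm from the tip; axes as pin
- pin_block: plain aluminium park block, 60 x 60 x 45 mm, fixed on the bench, with an upright 13 mm bore in which the pin stands, collar on the block's top. Origin: centre of its underside
- screw_tin: bystander: shallow round tin of screws, 60 mm across, 20 mm high; origin: centre of its underside
- tape_roll: bystander: amber tape roll lying flat, 66 mm across, 16 mm high; origin: underside
- tweezers: bystander: steel tweezers, 120 x 14 x 9 mm, lying flat; origin: underside
- flux_bottle: bystander: small brown bottle with a black cap, 34 mm across, 85 mm high; origin: centre of its underside

How it is judged:
On the way:
1. the arm is swung home, its eye between the ears, while the pin is still out of the yoke (value of joint hold_arm below 0.03 rad and distance between pin and yoke_mouth above 0.06 m), for 0.2 s.
At the end, for the whole second after the job is handed in: The arm stands within 0.04 rad of its stop; the pin is through upper ear, eye and lower ear, within 5 mm and 0.15 rad of the bores' axis, its collar within 3.5 mm of the upper ear; it is released and at rest (value of joint hold_arm below 0.04 rad and x of pin in the frame of yoke between -0.005 and 0.005 m and y of pin in the frame of yoke between -0.005 and 0.005 m and z of pin in the frame of yoke below 0.0175 m and angle between the z axis of pin and the z axis of yoke, either way round below 0.15 rad and linear speed of pin below 0.02 m/s); the robot touches nothing.
It fails at once if the screw tin was pushed more than 40 mm (distance of screw_tin from where it was at the start of the episode above 0.04 m).
It fails at once if the tape roll was pushed more than 40 mm (distance of tape_roll from where it was at the start of the episode above 0.04 m).
It fails at once if the tweezers were pushed more than 40 mm (distance of tweezers from where it was at the start of the episode above 0.04 m).
It fails at once if the bottle was pushed more than 40 mm or tipped (distance of flux_bottle from where it was at the start of the episode above 0.04 m or angle between flux_bottle's own z axis and vertical above 0.5 rad).
It also fails if it takes over 54 s, if anything falls off the work surface, if the arm or the gripper's body presses on something with over 40 N, if the wrist force passes 120 N, or if a joint passes its speed limit or range.

## Working session

There is one attempt and no reset: what is moved stays moved. The work goes in short steps, Python scripts to look and compute and a shell command to move; the robot and the scene stay as the last step left them, time stands still between calls to the robot, and variables do not carry over. Pictures are saved under pics/ and viewed, at most 10 in all, crops included, and the job is handed in when it is done.

```bash
mkdir -p pics; ls
python3 - <<'E'
from rig import manip
import cv2,json
s=manip.get_state();print({k:(v if not hasattr(v,'tolist') else v.tolist()) for k,v in s.items()})
print(manip.grip_point_offset)
for n in ("side","top","wrist"):
    print(n,manip.camera_info(n))
for n in ("side","top"):
    cv2.imwrite(f"pics/{n}0.png",cv2.resize(manip.get_image(n)[:,:,::-1],(800,600),interpolation=cv2.INTER_CUBIC))
E
```

```text
pics
{'clock': 0.0, 'qpos': [-1.2739955965720124, 0.2765724193522165, 1.5061645559406396, 4.195843334436246e-05, 1.3607127303348656, -0.12099789859879603], 'qd': [0.0002196895207282974, -0.000905344721922765, -0.00023810374115006892, -0.0007828244336885392, -0.0007040735187167203, 0.00149910068235238], 'effort': [-0.0005596505616267677, -41.677948236465454, -24.58018720149994, -0.00020633865005947882, 0.011027353175450116, -5.411807535438129e-06], 'position': [0.2331539486071786, -0.5250071590963326, 0.23044008061442087], 'ee_rot': [-0.0009267418714688525, 0.9782602603760888, 0.20737888124823028, -6.107898910517438e-05], 'contact_force': [-0.08410518603412158, 0.17638316176828775, 0.2644262044272255], 'moment': [-0.008958557951445236, -0.0005351296297017593, 0.025391643532568755], 'gripper_force': 0.0, 'width': 0.08523992188379263}
0.0187
side {'camera_matrix': array([[518.4137928 ,   0.        , 283.18002864],
       [  0.        , 518.4137928 , 205.55421559],
       [  0.        ,   0.        ,   1.        ]]), 'eye': array([0.05576601, 0.59088946, 0.58548926]), 'orientation': arra
[... 205 characters left out ...]
0.        ,   1.        ]]), 'eye': array([ 0.4788446 , -0.1658661 ,  0.96296792]), 'orientation': array([-0.02600408,  0.71096662, -0.70265586,  0.01118041])}
wrist {'camera_matrix': array([[325.1922621 ,   0.        , 277.44143818],
       [  0.        , 325.1922621 , 209.59972046],
       [  0.        ,   0.        ,   1.        ]]), 'tool_from_camera': array([[ 8.93399550e-04, -9.53547083e-01, -3.01242696e-01,
         7.72208662e-02],
       [ 9.99999601e-01,  8.60308687e-04,  2.42509960e-04,
         8.15050765e-04],
       [ 2.79170428e-05, -3.01242792e-01,  9.53547471e-01,
        -1.43278599e-01],
       [ 0.00000000e+00,  0.00000000e+00,  0.00000000e+00,
         1.00000000e+00]])}
```

View pics/side0.png

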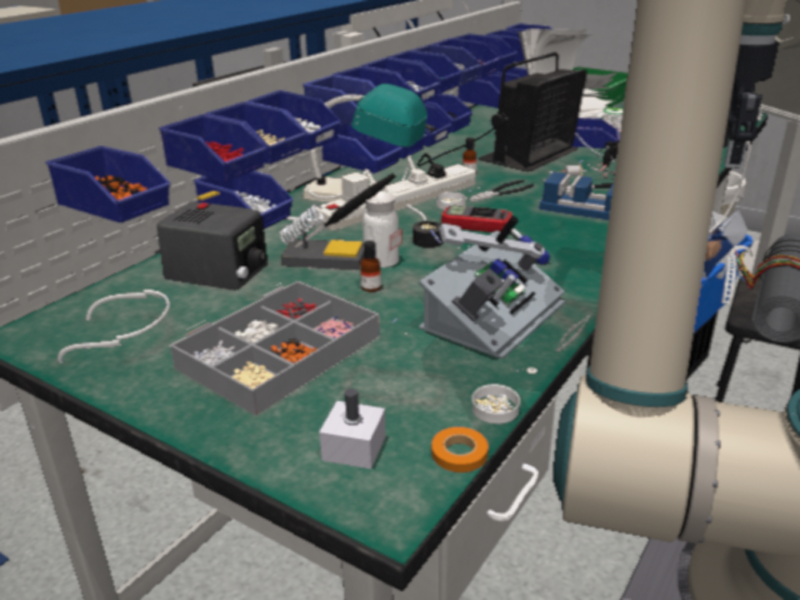

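View pics/top0.png

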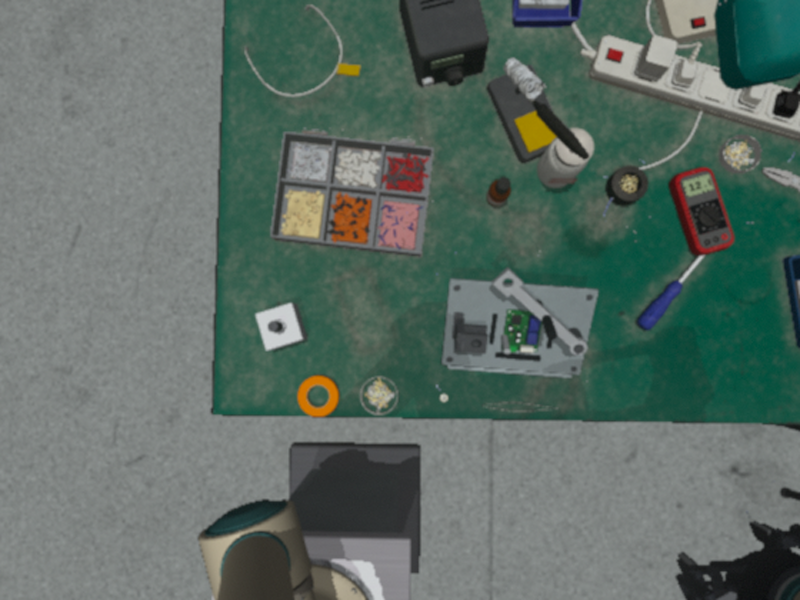

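The side view shows the stand at about (490,300), the park block with its pin at (352,430), the tin at (495,403), the tape at (460,448) and the bottle at (370,268). In the top view the hinge is near (580,347), the eye (507,281), the knob (549,330), the yoke (470,335) and the pin (278,326).

Next, enlarged crops of both views.

Run:
```python
from rig import manip
import cv2,numpy as np
t=manip.get_image("top")[:,:,::-1];s=manip.get_image("side")[:,:,::-1]
def c(im,x,y,w,h,k): return cv2.resize(im[y:y+h,x:x+w],(w*k,h*k),interpolation=cv2.INTER_CUBIC)
a=c(t,305,185,120,85,5)  # 600x425 
b=c(t,175,205,40,45,5)   #200x225
d=np.zeros((425,800,3),np.uint8); d[:, :600]=a; d[:225,600:]=b
cv2.imwrite("pics/c1.png",d)
a=c(s,285,165,120,90,5); b=c(s,220,265,40,65,5)
d=np.zeros((450,800,3),np.uint8); d[:, :600]=a; d[:325,600:]=b
cv2.imwrite("pics/c2.png",d)
```

```text
(no output)
```

View pics/c1.png

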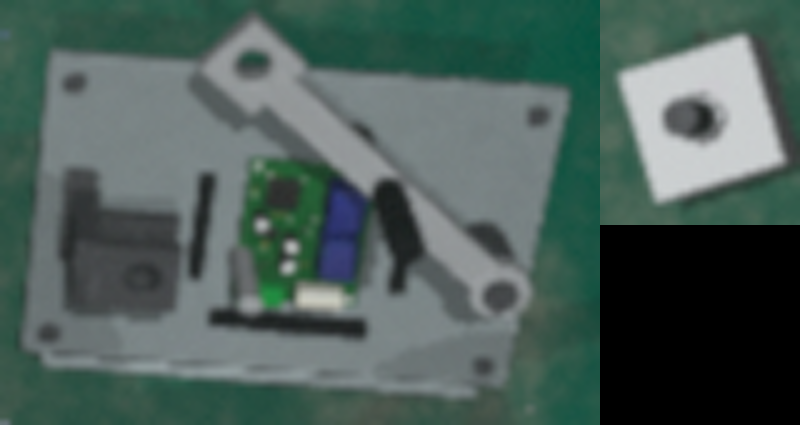

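View pics/c2.png

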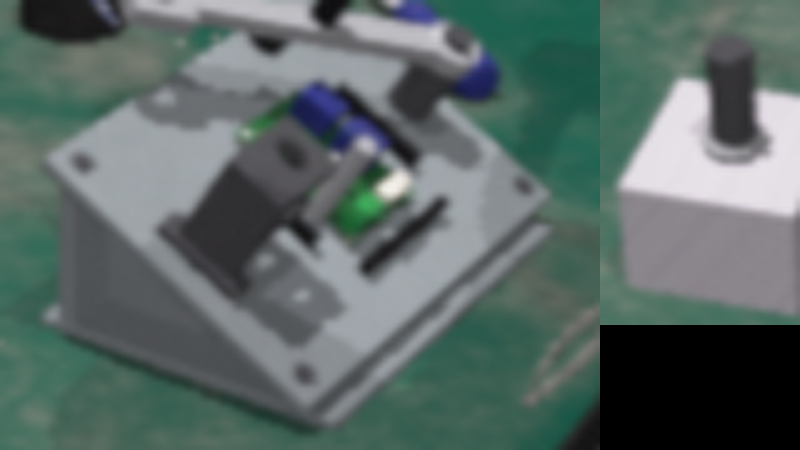

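```bash
cat > h.py <<'E'
from rig import manip
import numpy as np
from scipy.spatial.transform import Rotation as R
from scipy.optimize import least_squares
def Q(q): return R.from_quat(np.roll(q,-1))
CI={n:manip.camera_info(n) for n in("top","side")}
def proj(n,p):
    c=CI[n]; v=Q(c["orientation"]).inv().apply(np.asarray(p)-c["eye"]); v=np.atleast_2d(v)
    return (c["camera_matrix"]@(v/v[:,2:]).T).T[:,:2]
S30=R.from_euler('y',-30,degrees=True)  # slope axes in stand frame
def slope(st,p):  # p in slope coords (u up, v left, w out), origin slope middle
    x,y,yaw=st
    q=S30.apply(np.atleast_2d(p))+[0,0,.055]
    return R.from_euler('z',yaw).apply(q)+[x,y,0]
def armp(st,q,p): # p in hinge frame (x,y,z from slope)
    r=R.from_euler('z',q).inv() if 0 else R.from_euler('z',-q)
    return slope(st,r.apply(np.atleast_2d(p))+[0,-.085,0])
E
cat > fit.py <<'E'
from h import *
# slope rows: (cam, crop px, slope pt)
c2=lambda X,Y,ox,oy:np.array([(X+.5)/5-.5+ox,(Y+.5)/5-.5+oy])
T=(305,185);S=(285,165)
sl=[("top",c2(52,50,*T),(.075,.11,0)),("top",c2(570,88,*T),(.075,-.11,0)),("top",c2(22,347,*T),(-.075,.11,0)),("top",c2(503,388,*T),(-.075,-.11,0)),
("top",c2(144,278,*T),(0,.065,.054)),
("side",c2(45,160,*S),(.075,.11,0)),("side",c2(310,410,*S),(-.075,.11,0)),("side",c2(548,192,*S),(-.075,-.11,0)),("side",c2(293,152,*S),(0,.065,.054)),("side",c2(460,40,*S),(0,-.085,.043)),("top",c2(500,297,*T),(0,-.085,.043))]
ar=[("top",c2(254,64,*T),(0,.15,.043))]
def f(p):
    st=p[:3];q=p[3]
    return np.concatenate([proj(n,slope(st,a))[0]-x for n,x,a in sl]+[proj(n,armp(st,q,a))[0]-x for n,x,a in ar])
r=least_squares(f,[.5,-.3,0,.7],x_scale=[.1,.1,.1,.1],loss="soft_l1")
print(r.x);print(f(r.x).reshape(-1,2).round(1).tolist())
st=r.x[:3];q=r.x[3]
print("mouth",slope(st,(0,.065,.054)),"knob pt",armp(st,q,(0,.07,.07)),"knob end",armp(st,q,(0,.07,.092)))
k=[proj("top",armp(st,q,(0,.07,z)))[0] for z in(.043,.092)];print("knob crop px",[(a-T)*5 for a in k])
# pin & block
B=(175,205);D=(220,265)
pin=[("top",c2(80,117,*B),.085),("side",c2(133,45,*D),.085),("top",c2(106,118,*B),.049),("side",c2(136,142,*D),.048)]
g=lambda p:np.concatenate([proj(n,(p[0],p[1],z))[0]-x for n,x,z in pin])
r=least_squares(g,[.5,0]);print("pin",r.x,g(r.x).round(1))
bc=[(17,72),(150,33),(187,163),(56,203)]
def ray(n,x,z):
    c=CI[n];d=Q(c["orientation"]).apply(np.linalg.solve(c["camera_matrix"],[*x,1]));return c["eye"]+d*(z-c["eye"][2])/d[2]
b=np.array([ray("top",c2(*p,*B),.045)[:2] for p in bc]);print("block",b.round(4).tolist(),b.mean(0))
for n,x in (("tin",(378,395)),("tape",(318,396)),("bottle",(500,190))):print(n,ray("top",np.array(x)*.7,.02))
E
python3 fit.py
```

```text
[ 0.48738756 -0.31906405 -0.06423319  0.69162595]
[[-0.6, 0.3], [0.5, 0.5], [-0.5, 0.5], [0.2, -0.1], [-0.3, -0.1], [-0.1, -1.4], [-0.2, -0.8], [1.2, 0.2], [0.3, -0.2], [-0.9, 0.2], [-0.1, -1.1], [0.1, 0.1]]
mouth [[ 0.46461553 -0.252465    0.10176537]] knob pt [[ 0.48904866 -0.35032043  0.13794444]] knob end [[ 0.47807134 -0.34961436  0.156997  ]]
knob crop px [array([386.11352544, 186.21285647]), array([406.06162451, 246.39795041])]
pin [0.48595967 0.04964851] [ 0.   0.1 -0.1 -0.  -1.2  0.1  0.4 -1.3]
block [[0.5064, 0.0884], [0.5245, 0.029], [0.4667, 0.0111], [0.4482, 0.0694]] [0.48642556 0.04946209]
tin [ 0.37876906 -0.10588434  0.02      ]
tape [ 0.37580158 -0.01020753  0.02      ]
bottle [ 0.70989601 -0.29802611  0.02      ]
```

Stand, pin and block agree with the stated heights and sizes in both views (residuals about 1 px). Next I plan the approach above the knob.

```bash
cat > plan.py <<'E'
from h import *
ST=np.array([.48739,-.31906,-.06423]); Q0=.6916; PIN=np.array([.4862,.0495])
def slopeR(st=ST): # tool x up slope, y right, z into slope
    M=(R.from_euler('z',st[2])*S30).as_matrix(); return R.from_matrix(np.c_[M[:,0],-M[:,1],-M[:,2]])
def cur():
    s=manip.get_state(); return np.array(s["position"]),Q(s["ee_rot"]),s
def plan(p,Rt=None,first="t"):
    P,C,s=cur(); rv=np.zeros(3)
    if Rt is not None: rv=(C.inv()*Rt).as_rotvec(degrees=True)
    fr=C if first=="t" else Rt
    print("clock %.2f pos %s F %s w %.4f"%(s["clock"],P.round(4),np.round(s["contact_force"],1),s["width"]))
    print("shift mm (%s frame)"%first,(fr.inv().apply(np.ravel(p)-P)*1e3).round(1),"turn deg",rv.round(2),"|%.1f|"%np.linalg.norm(rv))
E
python3 - <<'E'
from plan import *
plan(armp(ST,Q0,(0,.07,.135)),slopeR())
plan(armp(ST,Q0,(0,.07,.135)),slopeR(),"r")
E
```

```text
clock 0.20 pos [ 0.2332 -0.5253  0.2308] F [-1.   0.7 -0.1] w 0.0853
shift mm (t frame) [276.  -71.1  36.7] turn deg [-7.29 29.42 26.96] |40.6|
clock 0.20 pos [ 0.2332 -0.5253  0.2308] F [-1.   0.7 -0.1] w 0.0853
shift mm (r frame) [ 165.  -191.   137.4] turn deg [-7.29 29.42 26.96] |40.6|
```

```bash
python3 -m handwheel '[{"translation":[0.0276,-0.0071,0],"angular":[0,0,0],"hand":0},{"translation":[0.0276,-0.0071,0],"angular":[0,0,0],"hand":0},{"translation":[0.0276,-0.0071,0],"angular":[0,0,0],"hand":0},{"translation":[0.0276,-0.0071,0],"angular":[0,0,0],"hand":0},{"translation":[0.0276,-0.0071,0],"angular":[0,0,0],"hand":0},{"translation":[0.0276,-0.0071,0],"angular":[0,0,0],"hand":0},{"translation":[0.0276,-0.0071,0],"angular":[0,0,0],"hand":0},{"translation":[0.0276,-0.0071,0],"angular":[0,0,0],"hand":0},{"translation":[0.0276,-0.0071,0],"angular":[0,0,0],"hand":0},{"translation":[0.0276,-0.0071,0],"angular":[0,0,0],"hand":0}]' 20
python3 -m handwheel '[{"translation":[0,0,0],"angular":[-0.9,3.7,3.4],"hand":0},{"translation":[0,0,0],"angular":[-0.9,3.7,3.4],"hand":0},{"translation":[0,0,0],"angular":[-0.9,3.7,3.4],"hand":0},{"translation":[0,0,0],"angular":[-0.9,3.7,3.4],"hand":0},{"translation":[0,0,0],"angular":[-0.9,3.7,3.4],"hand":0},{"translation":[0,0,0],"angular":[-0.9,3.7,3.4],"hand":0},{"translation":[0,0,0],"angular":[-0.9,3.7,3.4],"hand":0},{"translation":[0,0,0],"angular":[-0.9,3.7,3.4],"hand":0},{"translation":[0,0,0],"angular":[0,0,0],"hand":0},{"translation":[0,0,0],"angular":[0,0,0],"hand":0}]'
python3 - <<'E'
from plan import *
import cv2
plan(armp(ST,Q0,(0,.07,.135)),slopeR(),"r")
P,C,s=cur()
im=manip.get_image("wrist")[:,:,::-1]; cv2.imwrite("pics/w1.png",cv2.resize(im,(800,600),interpolation=cv2.INTER_CUBIC))
ci=manip.camera_info("wrist");T=np.array(ci["tool_from_camera"]);K=ci["camera_matrix"]
def wp(p):
    v=C.inv().apply(np.ravel(p)-P); v=T[:3,:3].T@(v-T[:3,3]); th=np.arctan2(np.hypot(*v[:2]),v[2]); d=v[:2]/np.hypot(*v[:2]); return (K[:2,2]+K[0,0]*th*d)/.7
for n,p in dict(mouth=slope(ST,(0,.065,.054)),knobend=armp(ST,Q0,(0,.07,.092)),eye=armp(ST,Q0,(0,.15,.043)),hinge=armp(ST,Q0,(0,0,.043))).items(): print(n,wp(p).round())
E
```

```text
clock: 1.03
position: [0.4576, -0.3476, 0.2312]
ee_rot: [-0.0, 0.978, 0.207, -0.0]
contact_force: [-0.5, -1.1, -0.7]
width: 0.0853
gripper_force: 0.0
clock: 1.87
position: [0.4558, -0.3484, 0.2309]
ee_rot: [0.007, 0.965, -0.033, 0.259]
contact_force: [-0.3, 0.1, 0.6]
width: 0.0851
gripper_force: 0.0
clock 1.87 pos [ 0.4558 -0.3484  0.2309] F [-0.3  0.1  0.6] w 0.0851
shift mm (r frame) [-17.7  -0.2  32.2] turn deg [-0.03 -0.07 -0.26] |0.3|
mouth [247. 388.]
knobend [395. 349.]
eye [291. 236.]
hinge [478. 381.]
```

View pics/w1.png

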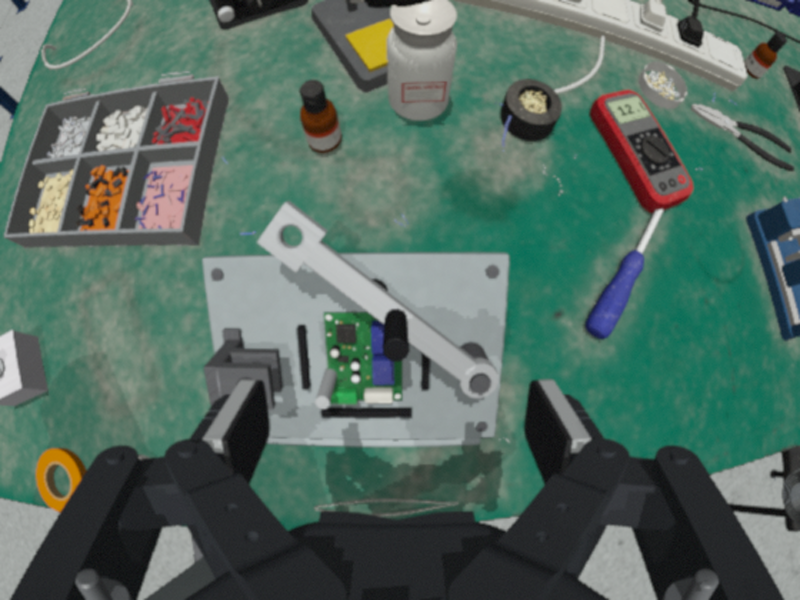

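The wrist view matches the predicted points within about 2 px: eye (291,236), hinge (480,381), knob end (396,347). So I descend over the knob and grip it.

```bash
python3 -m handwheel '[{"translation":[-0.0178,0,0.012],"angular":[0,0,-0.25],"hand":0},{"translation":[0,0,0.02],"angular":[0,0,0],"hand":0},{"translation":[0,0,0.02],"angular":[0,0,0],"hand":0},{"translation":[0,0,0.02],"angular":[0,0,0],"hand":0.2},{"translation":[0,0,0.02],"angular":[0,0,0],"hand":0.4},{"translation":[0,0,0.02],"angular":[0,0,0],"hand":0.6},{"translation":[0,0,0],"angular":[0,0,0],"hand":1},{"translation":[0,0,0],"angular":[0,0,0],"hand":1},{"translation":[0,0,0],"angular":[0,0,0],"hand":1},{"translation":[0,0,0],"angular":[0,0,0],"hand":1}]' 20
python3 -m handwheel '[{"translation":[0,0,0],"angular":[0,0,0],"hand":1},{"translation":[0,0,0],"angular":[0,0,0],"hand":1},{"translation":[0,0,0],"angular":[0,0,0],"hand":1}]'
python3 - <<'E'
from plan import *
plan(armp(ST,Q0,(0,.07,.053)),slopeR(),"r")
for q in np.linspace(Q0,0,10): print(q.round(2),((armp(ST,q,(0,.07,0))-armp(ST,Q0,(0,.07,0)))@slopeR().as_matrix()*1e3).round(1))
E
```

```text
clock: 2.75
position: [0.4983, -0.3504, 0.1263]
ee_rot: [0.007, 0.965, -0.03, 0.261]
contact_force: [8.1, 1.6, -8.2]
width: 0.0135
gripper_force: 21.9
clock: 3.0
position: [0.4983, -0.3503, 0.1263]
ee_rot: [0.008, 0.965, -0.031, 0.261]
contact_force: [9.5, 2.0, -6.9]
width: 0.0135
gripper_force: 21.8
clock 3.00 pos [ 0.4983 -0.3503  0.1263] F [ 9.5  2.  -6.9] w 0.0135
shift mm (r frame) [-2.2  0.6  2.3] turn deg [-0.11 -0.24  0.02] |0.3|
0.69 [[0. 0. 0.]]
0.61 [[-4.3 -3.3  0. ]]
0.54 [[-8.8 -6.2 -0. ]]
0.46 [[-13.5  -8.8  -0. ]]
0.38 [[-18.4 -11.    0. ]]
0.31 [[-23.5 -12.8  -0. ]]
0.23 [[-28.6 -14.2   0. ]]
0.15 [[-33.9 -15.3   0. ]]
0.08 [[-39.3 -15.9   0. ]]
0.0 [[-44.6 -16.1   0. ]]
```

```bash
python3 -m handwheel '[{"translation":[-0.0043,-0.0033,0],"angular":[0,0,0],"hand":1},{"translation":[-0.0045,-0.0029,0],"angular":[0,0,0],"hand":1},{"translation":[-0.0047,-0.0026,0],"angular":[0,0,0],"hand":1},{"translation":[-0.0049,-0.0022,0],"angular":[0,0,0],"hand":1},{"translation":[-0.0051,-0.0018,0],"angular":[0,0,0],"hand":1},{"translation":[-0.0051,-0.0014,0],"angular":[0,0,0],"hand":1},{"translation":[-0.0053,-0.0011,0],"angular":[0,0,0],"hand":1},{"translation":[-0.0054,-0.0006,0],"angular":[0,0,0],"hand":1},{"translation":[-0.0053,-0.0002,0],"angular":[0,0,0],"hand":1},{"translation":[-0.002,0,0],"angular":[0,0,0],"hand":1}]' 20
python3 -m handwheel '[{"translation":[-0.002,0,0],"angular":[0,0,0],"hand":1},{"translation":[0,0,0],"angular":[0,0,0],"hand":1},{"translation":[0,0,0],"angular":[0,0,0],"hand":1}]'
python3 - <<'E'
from plan import *
plan(armp(ST,0,(0,.07,.053)),slopeR(),"r")
print(slopeR().inv().apply(manip.get_state()["contact_force"]))
E
```

```text
clock: 3.83
position: [0.4585, -0.3321, 0.1028]
ee_rot: [0.008, 0.965, -0.03, 0.261]
contact_force: [8.8, 1.8, -7.5]
width: 0.0133
gripper_force: 21.9
clock: 4.08
position: [0.4571, -0.332, 0.102]
ee_rot: [0.008, 0.965, -0.03, 0.261]
contact_force: [6.2, 1.7, -6.9]
width: 0.0132
gripper_force: 21.9
clock 4.08 pos [ 0.4571 -0.332   0.102 ] F [ 6.2  1.7 -6.9] w 0.0132
shift mm (r frame) [2.  0.1 2.4] turn deg [-0.06 -0.23  0.05] |0.2|
[ 1.82154294 -2.04641381  9.00836528]
```

```bash
python3 -m handwheel '[{"translation":[-0.002,0,0],"angular":[0,0,0],"hand":1},{"translation":[0,0,0],"angular":[0,0,0],"hand":1},{"translation":[0,0,0],"angular":[0,0,0],"hand":1}]'
python3 -m handwheel '[{"translation":[-0.002,0,0],"angular":[0,0,0],"hand":1},{"translation":[0,0,0],"angular":[0,0,0],"hand":1},{"translation":[0,0,0],"angular":[0,0,0],"hand":1}]'
python3 - <<'E'
from plan import *
import cv2
plan(armp(ST,0,(0,.07,.053)),slopeR(),"r")
print(slopeR().inv().apply(manip.get_state()["contact_force"]))
s=manip.get_image("side")[:,:,::-1]; t=manip.get_image("top")[:,:,::-1]
c=lambda im,x,y,w,h,k: cv2.resize(im[y:y+h,x:x+w],(w*k,h*k),interpolation=cv2.INTER_CUBIC)
cv2.imwrite("pics/c3.png",np.hstack([c(s,300,170,80,80,5),c(t,305,190,80,80,5)]))
E
```

```text
clock: 4.33
position: [0.457, -0.3321, 0.102]
ee_rot: [0.008, 0.965, -0.031, 0.262]
contact_force: [13.6, 1.9, -6.4]
width: 0.0137
gripper_force: 21.6
clock: 4.58
position: [0.4567, -0.3321, 0.1019]
ee_rot: [0.007, 0.964, -0.031, 0.263]
contact_force: [19.8, 2.6, -6.0]
width: 0.013
gripper_force: 21.3
clock 4.58 pos [ 0.4567 -0.3321  0.1019] F [19.8  2.6 -6. ] w 0.0130
shift mm (r frame) [2.3 0.1 2.5] turn deg [-0.11 -0.56 -0.07] |0.6|
[13.96046656 -3.85617728 15.03749761]
```

View pics/c3.png

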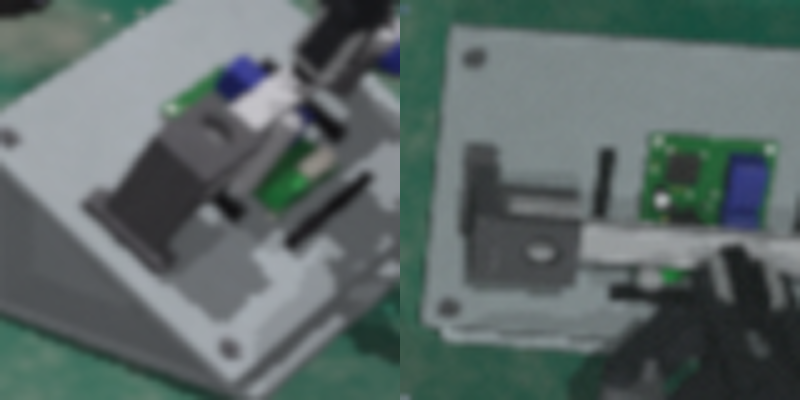

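Side and top crops show the arm in the yoke, with metal visible under the upper ear's bore at (541,252). The force rises with no further travel, so it is against its stop. Releasing and backing off.

```bash
python3 -m handwheel '[{"translation":[0.002,0,0],"angular":[0,0,0],"hand":0.5},{"translation":[0,0,0],"angular":[0,0,0],"hand":0.5},{"translation":[0,0,0],"angular":[0,0,0],"hand":0.5},{"translation":[0,0,0],"angular":[0,0,0],"hand":0.5},{"translation":[0,0,-0.02],"angular":[0,0,0],"hand":0.5},{"translation":[0,0,-0.025],"angular":[0,0,0],"hand":0.3},{"translation":[0,0,-0.025],"angular":[0,0,0],"hand":0},{"translation":[-0.02,-0.02,-0.025],"angular":[0,0,0],"hand":0},{"translation":[-0.02,-0.03,-0.025],"angular":[0,0,0],"hand":0},{"translation":[-0.01,-0.02,0],"angular":[0,0,0],"hand":0}]' 20
python3 -m handwheel '[{"translation":[0,0,0],"angular":[0,0,0],"hand":0},{"translation":[0,0,0],"angular":[0,0,0],"hand":0},{"translation":[0,0,0],"angular":[0,0,0],"hand":0}]'
python3 - <<'E'
from plan import *
import cv2
plan(slope(ST,(0,.065,.12)),slopeR(),"r")
P,C,s=cur()
im=manip.get_image("wrist")[:,:,::-1]; cv2.imwrite("raw_w2.png",im)
np.savez("w2.npz",P=P,C=C.as_quat())
ci=manip.camera_info("wrist");T=np.array(ci["tool_from_camera"]);K=ci["camera_matrix"]
def wp(p):
    v=C.inv().apply(np.ravel(p)-P); v=T[:3,:3].T@(v-T[:3,3]); th=np.arctan2(np.hypot(*v[:2]),v[2]); d=v[:2]/np.hypot(*v[:2]); return K[:2,2]+K[0,0]*th*d
m=wp(slope(ST,(0,.065,.054))); o=(m-[65,60]).round().astype(int).clip(0); o=np.minimum(o,[560-200,420-150])
cv2.imwrite("pics/w2.png",cv2.resize(im[o[1]:o[1]+150,o[0]:o[0]+200],(800,600),interpolation=cv2.INTER_CUBIC))
print(o)
for n,p in dict(mouth=slope(ST,(0,.065,.054)),knobend=armp(ST,0,(0,.07,.092)),hinge=armp(ST,0,(0,0,.043)),c1=slope(ST,(.075,.11,0)),c2=slope(ST,(.075,-.11,0)),c3=slope(ST,(-.075,.11,0))).items(): print(n,((wp(p)-o)*4).round())
E
```

```text
clock: 5.52
position: [0.3557, -0.2568, 0.1801]
ee_rot: [0.01, 0.965, -0.031, 0.261]
contact_force: [-0.2, 0.1, -0.4]
width: 0.0853
gripper_force: 0.0
clock: 5.77
position: [0.3576, -0.2586, 0.1787]
ee_rot: [0.01, 0.965, -0.031, 0.26]
contact_force: [-0.2, -1.0, 0.2]
width: 0.0852
gripper_force: 0.0
clock 5.77 pos [ 0.3576 -0.2586  0.1787] F [-0.2 -1.   0.2] w 0.0852
shift mm (r frame) [ 53.6 -13.   53.9] turn deg [ 0.13 -0.22  0.02] |0.3|
[195  81]
mouth [261. 238.]
knobend [703. 265.]
hinge [932. 254.]
c1 [ 86. -81.]
c2 [955. -41.]
c3 [101. 514.]
```

View pics/w2.png

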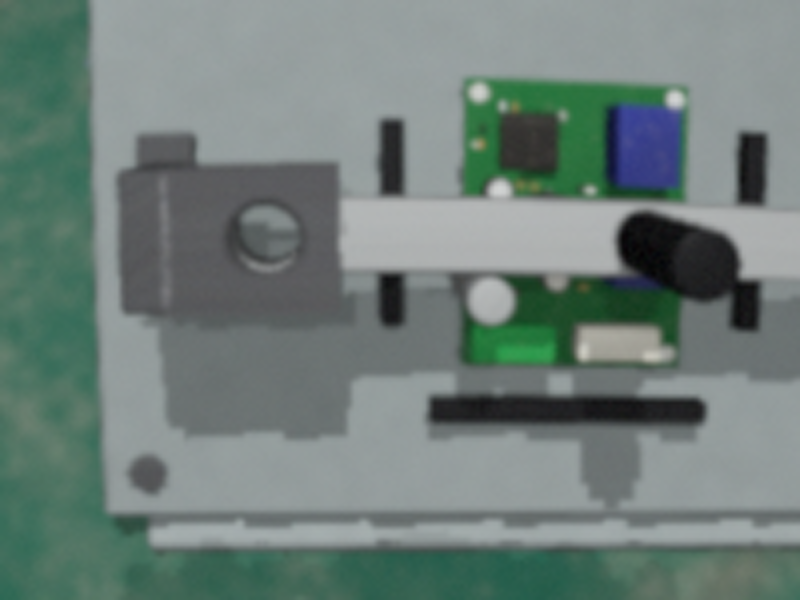

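The mouth is at (266,236) against a predicted (261,238), a difference of about 1 mm, and the arm lies straight with the eye under the bore. Now to the pin.

Run:
```python
from plan import *
Rv=R.from_euler('z',ST[2])*R.from_matrix(np.diag([1,-1,-1.]))
plan((*PIN,.16),Rv)
```

```text
clock 5.82 pos [ 0.3579 -0.2589  0.1787] F [ 0.5  0.1 -0.5] w 0.0856
shift mm (t frame) [  84.3 -316.1   70. ] turn deg [  0.11 -30.21  -0.  ] |30.2|
```

```bash
python3 -m handwheel '[{"translation":[0.0084,-0.0316,0.007],"angular":[0,0,0],"hand":0},{"translation":[0.0084,-0.0316,0.007],"angular":[0,0,0],"hand":0},{"translation":[0.0084,-0.0316,0.007],"angular":[0,0,0],"hand":0},{"translation":[0.0084,-0.0316,0.007],"angular":[0,0,0],"hand":0},{"translation":[0.0084,-0.0316,0.007],"angular":[0,0,0],"hand":0},{"translation":[0.0084,-0.0316,0.007],"angular":[0,0,0],"hand":0},{"translation":[0.0084,-0.0316,0.007],"angular":[0,0,0],"hand":0},{"translation":[0.0084,-0.0316,0.007],"angular":[0,0,0],"hand":0},{"translation":[0.0084,-0.0316,0.007],"angular":[0,0,0],"hand":0},{"translation":[0.0084,-0.0316,0.007],"angular":[0,0,0],"hand":0}]' 20
python3 -m handwheel '[{"translation":[0,0,0],"angular":[0,-5.03,0],"hand":0},{"translation":[0,0,0],"angular":[0,-5.03,0],"hand":0},{"translation":[0,0,0],"angular":[0,-5.03,0],"hand":0},{"translation":[0,0,0],"angular":[0,-5.03,0],"hand":0},{"translation":[0,0,0],"angular":[0,-5.03,0],"hand":0},{"translation":[0,0,0],"angular":[0,-5.03,0],"hand":0},{"translation":[0,0,0],"angular":[0,0,0],"hand":0},{"translation":[0,0,0],"angular":[0,0,0],"hand":0},{"translation":[0,0,0],"angular":[0,0,0],"hand":0}]'
python3 - <<'E'
from plan import *
import cv2
Rv=R.from_euler('z',ST[2])*R.from_matrix(np.diag([1,-1,-1.]))
plan((*PIN,.053),Rv,"r")
P,C,s=cur()
im=manip.get_image("wrist")[:,:,::-1]
ci=manip.camera_info("wrist");T=np.array(ci["tool_from_camera"]);K=ci["camera_matrix"]
def wp(p):
    v=C.inv().apply(np.ravel(p)-P); v=T[:3,:3].T@(v-T[:3,3]); th=np.arctan2(np.hypot(*v[:2]),v[2]); d=v[:2]/np.hypot(*v[:2]); return K[:2,2]+K[0,0]*th*d
m=wp((*PIN,.085)); o=(m-[75,60]).round().astype(int).clip(0); o=np.minimum(o,[560-160,420-120])
cv2.imwrite("pics/w3.png",cv2.resize(im[o[1]:o[1]+120,o[0]:o[0]+160],(640,480),interpolation=cv2.INTER_CUBIC))
print("head",(m-o)*4,"collar",(wp((*PIN,.049))-o)*4)
E
```

```text
clock: 6.65
position: [0.4802, 0.0362, 0.1603]
ee_rot: [0.008, 0.965, -0.031, 0.259]
contact_force: [-0.0, -1.3, -0.9]
width: 0.0851
gripper_force: 0.0
clock: 7.4
position: [0.4779, 0.0344, 0.1593]
ee_rot: [0.0, 0.999, -0.032, -0.002]
contact_force: [0.1, -0.7, 0.2]
width: 0.0855
gripper_force: 0.0
clock 7.40 pos [0.4779 0.0344 0.1593] F [ 0.1 -0.7  0.2] w 0.0855
shift mm (r frame) [  7.3 -15.6 106.3] turn deg [ 0.03  0.23 -0.03] |0.2|
head [301.20049572 241.24751103] collar [313.15578656 186.08777854]
```

View pics/w3.png

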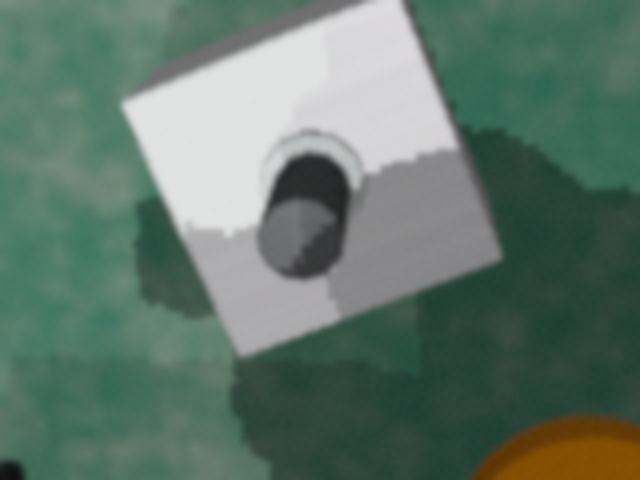

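The head is at (300,238) against a predicted (301,241), well under 1 mm. Descending to grip the pin.

```bash
python3 -m handwheel '[{"translation":[0.0075,-0.0156,0],"angular":[0,0.2,0],"hand":0},{"translation":[0,0,0.02],"angular":[0,0,0],"hand":0},{"translation":[0,0,0.02],"angular":[0,0,0],"hand":0},{"translation":[0,0,0.02],"angular":[0,0,0],"hand":0},{"translation":[0,0,0.02],"angular":[0,0,0],"hand":0.2},{"translation":[0,0,0.02],"angular":[0,0,0],"hand":0.4},{"translation":[0,0,0.006],"angular":[0,0,0],"hand":0.5},{"translation":[0,0,0],"angular":[0,0,0],"hand":0.5},{"translation":[0,0,0],"angular":[0,0,0],"hand":0.5},{"translation":[0,0,0],"angular":[0,0,0],"hand":0.5}]' 20
python3 - <<'E'
from plan import *
Rv=R.from_euler('z',ST[2])*R.from_matrix(np.diag([1,-1,-1.]))
plan((*PIN,.053),Rv,"r")
E
```

```text
clock: 8.28
position: [0.4878, 0.0492, 0.0554]
ee_rot: [0.0, 0.999, -0.032, 0.001]
contact_force: [0.8, -0.2, 0.4]
width: 0.0425
gripper_force: 0.0
clock 8.28 pos [0.4878 0.0492 0.0554] F [ 0.8 -0.2  0.4] w 0.0425
shift mm (r frame) [-1.6 -0.2  2.4] turn deg [ 0.03 -0.17 -0.03] |0.2|
```

```bash
python3 -m handwheel '[{"translation":[-0.0015,0,0.0015],"angular":[0,0,0],"hand":0.6},{"translation":[0,0,0],"angular":[0,0,0],"hand":1},{"translation":[0,0,0],"angular":[0,0,0],"hand":1},{"translation":[0,0,0],"angular":[0,0,0],"hand":1},{"translation":[0,0,0],"angular":[0,0,0],"hand":1},{"translation":[0,0,0],"angular":[0,0,0],"hand":1},{"translation":[0,0,0],"angular":[0,0,0],"hand":1}]' 40
python3 - <<'E'
from plan import *
Rv=R.from_euler('z',ST[2])*R.from_matrix(np.diag([1,-1,-1.]))
plan((*PIN,.053),Rv,"r")
E
```

```text
clock: 8.87
position: [0.4858, 0.0493, 0.0534]
ee_rot: [0.0, 0.999, -0.032, 0.001]
contact_force: [-1.0, 0.5, 6.4]
width: 0.0147
gripper_force: 38.9
clock 8.87 pos [0.4858 0.0493 0.0534] F [-1.   0.5  6.4] w 0.0147
shift mm (r frame) [ 0.4 -0.2  0.4] turn deg [ 0.03 -0.06 -0.04] |0.1|
```

```bash
python3 -m handwheel '[{"translation":[0,0,-0.015],"angular":[0,0,0],"hand":1},{"translation":[0,0,-0.02],"angular":[0,0,0],"hand":1},{"translation":[0,0,-0.02],"angular":[0,0,0],"hand":1},{"translation":[0,0,-0.02],"angular":[0,0,0],"hand":1},{"translation":[0,0,-0.025],"angular":[0,0,0],"hand":1},{"translation":[0,0,-0.025],"angular":[0,0,0],"hand":1},{"translation":[0,0,-0.02],"angular":[0,0,0],"hand":1},{"translation":[0,0,0],"angular":[0,0,0],"hand":1}]' 40
python3 - <<'E'
from plan import *
plan(slope(ST,(0,.065,.135)),slopeR())
E
```

```text
clock: 9.53
position: [0.4884, 0.0493, 0.2017]
ee_rot: [0.0, 0.999, -0.032, 0.005]
contact_force: [0.5, -0.1, -0.1]
width: 0.0144
gripper_force: 39.4
clock 9.53 pos [0.4884 0.0493 0.2017] F [ 0.5 -0.1 -0.1] w 0.0144
shift mm (t frame) [-44.9 302.7  29.5] turn deg [ 3.000e-02  2.948e+01 -2.000e-02] |29.5|
```

```bash
python3 -m handwheel '[{"translation":[-0.0045,0.0303,0],"angular":[0,0,0],"hand":1},{"translation":[-0.0045,0.0303,0],"angular":[0,0,0],"hand":1},{"translation":[-0.0045,0.0303,0],"angular":[0,0,0],"hand":1},{"translation":[-0.0045,0.0303,0],"angular":[0,0,0],"hand":1},{"translation":[-0.0045,0.0303,0],"angular":[0,0,0],"hand":1},{"translation":[-0.0045,0.0303,0],"angular":[0,0,0],"hand":1},{"translation":[-0.0045,0.0303,0],"angular":[0,0,0],"hand":1},{"translation":[-0.0045,0.0303,0],"angular":[0,0,0],"hand":1},{"translation":[-0.0045,0.0303,0],"angular":[0,0,0],"hand":1},{"translation":[-0.0045,0.0303,0],"angular":[0,0,0],"hand":1}]' 40
python3 -m handwheel '[{"translation":[0,0,0],"angular":[0,4.9,0],"hand":1},{"translation":[0,0,0],"angular":[0,4.9,0],"hand":1},{"translation":[0,0,0],"angular":[0,4.9,0],"hand":1},{"translation":[0,0,0],"angular":[0,4.9,0],"hand":1},{"translation":[0,0,0],"angular":[0,4.9,0],"hand":1},{"translation":[0,0,0],"angular":[0,4.9,0],"hand":1},{"translation":[0,0,0],"angular":[0,0,0],"hand":1},{"translation":[0,0,0],"angular":[0,0,0],"hand":1},{"translation":[0,0,0],"angular":[0,0,0],"hand":1},{"translation":[0,0,0],"angular":[0,0,0],"hand":1}]'
python3 - <<'E'
from plan import *
plan(slope(ST,(0.0002,.0645,.122)),slopeR(),"r")
E
```

```text
clock: 10.37
position: [0.4199, -0.251, 0.1965]
ee_rot: [-0.0, 0.999, -0.033, -0.001]
contact_force: [0.0, 0.6, -0.3]
width: 0.0145
gripper_force: 39.4
clock: 11.2
position: [0.422, -0.2507, 0.1984]
ee_rot: [0.009, 0.967, -0.031, 0.253]
contact_force: [-0.7, -0.1, -0.4]
width: 0.0149
gripper_force: 39.5
clock 11.20 pos [ 0.422  -0.2507  0.1984] F [-0.7 -0.1 -0.4] w 0.0149
shift mm (r frame) [-11.1  -0.5  37. ] turn deg [0.08 0.61 0.07] |0.6|
```

```bash
python3 -m handwheel '[{"translation":[-0.011,-0.0005,0.01],"angular":[0,0.6,0],"hand":1},{"translation":[0,0,0.013],"angular":[0,0,0],"hand":1},{"translation":[0,0,0.014],"angular":[0,0,0],"hand":1},{"translation":[0,0,0],"angular":[0,0,0],"hand":1},{"translation":[0,0,0],"angular":[0,0,0],"hand":1},{"translation":[0,0,0],"angular":[0,0,0],"hand":1},{"translation":[0,0,0],"angular":[0,0,0],"hand":1}]' 40
cat > look.py <<'E'
from plan import *
import cv2,sys
plan(slope(ST,(0.0002,.0645,.122)),slopeR(),"r")
P,C,s=cur()
im=manip.get_image("wrist")[:,:,::-1]; sd=manip.get_image("side")[:,:,::-1]
ci=manip.camera_info("wrist");T=np.array(ci["tool_from_camera"]);K=ci["camera_matrix"]
def wp(p):
    v=C.inv().apply(np.ravel(p)-P); v=T[:3,:3].T@(v-T[:3,3]); th=np.arctan2(np.hypot(*v[:2]),v[2]); d=v[:2]/np.hypot(*v[:2]); return K[:2,2]+K[0,0]*th*d
c=lambda im,o,k: cv2.resize(im[o[1]:o[1]+100,o[0]:o[0]+80],(400,500),interpolation=cv2.INTER_CUBIC)
m=slope(ST,(0.0002,.0645,.054))
tip=P+C.apply([0,0,.0484]); head=P+C.apply([0,0,-.0316])
a=wp(m); o=(a-[40,50]).round().astype(int)
b=proj("side",m)[0]; o2=(b-[40,65]).round().astype(int)
for n,p in(("mouth",m),("tip",tip),("collar bottom",tip-C.apply([0,0,.04])),("head",head)): print(n,((wp(p)-o)*5).round(),((proj("side",p)[0]-o2)*5).round()+[400,0])
cv2.imwrite(sys.argv[1],np.hstack([c(im,o,5),c(sd,o2,5)]))
E
python3 look.py pics/in1.png
```

```text
clock: 11.78
position: [0.4304, -0.2505, 0.1612]
ee_rot: [0.009, 0.965, -0.031, 0.259]
contact_force: [0.1, 0.1, -0.8]
width: 0.0146
gripper_force: 39.5
clock 11.78 pos [ 0.4304 -0.2505  0.1612] F [ 0.1  0.1 -0.8] w 0.0146
shift mm (r frame) [0.1 0.3 0.6] turn deg [ 0.09 -0.06  0.07] |0.1|
mouth [199. 248.] [598. 323.]
tip [197. 304.] [621. 291.]
collar bottom [196. 448.] [670. 225.]
head [195. 668.] [722. 155.]
```

View pics/in1.png

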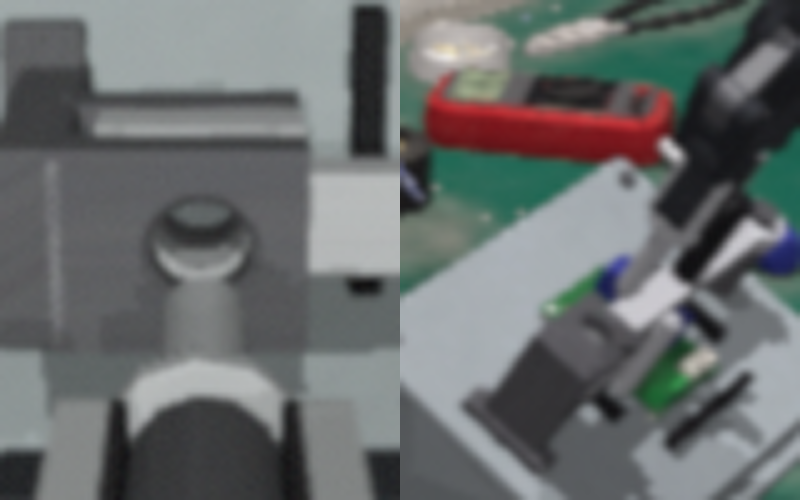

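The wrist view shows the bore at (201,242) and the shank at x≈204, its end near (203,285). So it is about 0.5 mm to the right and slightly low on the slope. I make small corrections and enter gently.

```bash
python3 -m handwheel '[{"translation":[0.0006,-0.0004,0.005],"angular":[0,0,0],"hand":1},{"translation":[0,0,0.005],"angular":[0,0,0],"hand":1},{"translation":[0,0,0.004],"angular":[0,0,0],"hand":1},{"translation":[0,0,0.003],"angular":[0,0,0],"hand":1},{"translation":[0,0,0.003],"angular":[0,0,0],"hand":1},{"translation":[0,0,0.003],"angular":[0,0,0],"hand":1},{"translation":[0,0,0],"angular":[0,0,0],"hand":1},{"translation":[0,0,0],"angular":[0,0,0],"hand":1}]' 40
python3 - <<'E'
from plan import *
plan(slope(ST,(0.0002,.0645,.0624)),slopeR(),"r");print(slopeR().inv().apply(manip.get_state()["contact_force"]))
E
```

```text
clock: 12.55
position: [0.4419, -0.2504, 0.1405]
ee_rot: [0.008, 0.965, -0.031, 0.259]
contact_force: [0.7, 0.9, -0.4]
width: 0.0144
gripper_force: 39.5
clock 12.55 pos [ 0.4419 -0.2504  0.1405] F [ 0.7  0.9 -0.4] w 0.0144
shift mm (r frame) [ 0.6  1.1 36.5] turn deg [ 0.02  0.01 -0.02] |0.0|
[ 0.38850726 -0.92728483  0.69585596]
```

```bash
python3 -m handwheel '[{"translation":[0.0008,0.0003,0.003],"angular":[0,0,0],"hand":1},{"translation":[0,0,0.003],"angular":[0,0,0],"hand":1},{"translation":[0,0,0.003],"angular":[0,0,0],"hand":1},{"translation":[0,0,0],"angular":[0,0,0],"hand":1},{"translation":[0,0,0],"angular":[0,0,0],"hand":1}]' 40
python3 -m handwheel '[{"translation":[0,0,0.003],"angular":[0,0,0],"hand":1},{"translation":[0,0,0.003],"angular":[0,0,0],"hand":1},{"translation":[0,0,0.003],"angular":[0,0,0],"hand":1},{"translation":[0,0,0],"angular":[0,0,0],"hand":1},{"translation":[0,0,0],"angular":[0,0,0],"hand":1}]' 40
python3 look.py pics/in2.png; python3 -c '
from plan import *
print(slopeR().inv().apply(manip.get_state()["contact_force"]))'
```

```text
clock: 12.97
position: [0.4471, -0.251, 0.1331]
ee_rot: [0.008, 0.965, -0.031, 0.259]
contact_force: [-0.6, -0.1, -1.1]
width: 0.0148
gripper_force: 39.5
clock: 13.38
position: [0.4515, -0.2513, 0.1253]
ee_rot: [0.008, 0.965, -0.031, 0.259]
contact_force: [0.3, 0.7, -0.3]
width: 0.0146
gripper_force: 39.5
clock 13.38 pos [ 0.4515 -0.2513  0.1253] F [ 0.3  0.7 -0.3] w 0.0146
shift mm (r frame) [ -0.2   0.8 -41.1] turn deg [ 0.02  0.01 -0.02] |0.0|
mouth [199. 251.] [598. 323.]
tip [192. 179.] [572. 357.]
collar bottom [191. 323.] [618. 294.]
head [190. 543.] [667. 228.]
[-0.79617296 -0.65475453  1.45088433]
```

```bash
python3 -m handwheel '[{"translation":[0,0,0.003],"angular":[0,0,0],"hand":1},{"translation":[0,0,0.003],"angular":[0,0,0],"hand":1},{"translation":[0,0,0.003],"angular":[0,0,0],"hand":1},{"translation":[0,0,0],"angular":[0,0,0],"hand":1},{"translation":[0,0,0],"angular":[0,0,0],"hand":1}]' 40
python3 -m handwheel '[{"translation":[0,0,0.003],"angular":[0,0,0],"hand":1},{"translation":[0,0,0.003],"angular":[0,0,0],"hand":1},{"translation":[0,0,0.001],"angular":[0,0,0],"hand":1},{"translation":[0,0,0],"angular":[0,0,0],"hand":1},{"translation":[0,0,0],"angular":[0,0,0],"hand":1}]' 40
python3 -c '
from plan import *
plan(slope(ST,(0.0002,.0645,.0624)),slopeR(),"r")
print(slopeR().inv().apply(manip.get_state()["contact_force"]))'
```

```text
clock: 13.9
position: [0.456, -0.2516, 0.1174]
ee_rot: [0.008, 0.965, -0.031, 0.259]
contact_force: [0.3, -0.6, -1.3]
width: 0.0144
gripper_force: 39.5
clock: 14.32
position: [0.4595, -0.2519, 0.1116]
ee_rot: [0.009, 0.965, -0.031, 0.259]
contact_force: [-0.5, -1.1, -0.3]
width: 0.0145
gripper_force: 39.5
clock 14.32 pos [ 0.4595 -0.2519  0.1116] F [-0.5 -1.1 -0.3] w 0.0145
shift mm (r frame) [-0.3  0.7  2.7] turn deg [ 0.03 -0.   -0.01] |0.0|
[-0.53347587  1.16480969  0.08007721]
```

```bash
python3 -m handwheel '[{"translation":[0,0,0.002],"angular":[0,0,0],"hand":1},{"translation":[0,0,0.001],"angular":[0,0,0],"hand":1},{"translation":[0,0,0],"angular":[0,0,0],"hand":1},{"translation":[0,0,0],"angular":[0,0,0],"hand":1}]' 40
python3 -m handwheel '[{"translation":[0,0,0.001],"angular":[0,0,0],"hand":1},{"translation":[0,0,0.001],"angular":[0,0,0],"hand":1},{"translation":[0,0,0],"angular":[0,0,0],"hand":1},{"translation":[0,0,0],"angular":[0,0,0],"hand":1}]' 40
python3 -c '
from plan import *
plan(slope(ST,(0.0002,.0645,.0624)),slopeR(),"r")
print(slopeR().inv().apply(manip.get_state()["contact_force"]))'
```

```text
clock: 14.65
position: [0.4608, -0.2522, 0.1098]
ee_rot: [0.009, 0.965, -0.031, 0.259]
contact_force: [-7.7, 0.4, 7.6]
width: 0.015
gripper_force: 40.9
clock: 14.98
position: [0.461, -0.2522, 0.1097]
ee_rot: [0.01, 0.965, -0.03, 0.26]
contact_force: [-25.3, 3.0, 29.2]
width: 0.0148
gripper_force: 43.8
clock 14.98 pos [ 0.461  -0.2522  0.1097] F [-25.3   3.   29.2] w 0.0148
shift mm (r frame) [-0.6  0.5  0.2] turn deg [ 0.18 -0.11  0.16] |0.3|
[ -7.379195    -1.37578273 -38.00350253]
```

The axial force rises at exactly the expected depth (within 0.2 mm), so the collar is on the upper ear. Relieving the load, then opening and retreating along the pin's axis.

```bash
python3 -m handwheel '[{"translation":[0,0,-0.0025],"angular":[0,0,0],"hand":1},{"translation":[0,0,0],"angular":[0,0,0],"hand":1},{"translation":[0,0,0],"angular":[0,0,0],"hand":0.5},{"translation":[0,0,0],"angular":[0,0,0],"hand":0.5},{"translation":[0,0,0],"angular":[0,0,0],"hand":0.5},{"translation":[0,0,0],"angular":[0,0,0],"hand":0.5},{"translation":[0,0,0],"angular":[0,0,0],"hand":0.5}]' 20
python3 -m handwheel '[{"translation":[0,0,-0.01],"angular":[0,0,0],"hand":0.5},{"translation":[0,0,-0.02],"angular":[0,0,0],"hand":0.5},{"translation":[0,0,-0.025],"angular":[0,0,0],"hand":0.5},{"translation":[0,0,-0.025],"angular":[0,0,0],"hand":0.3},{"translation":[-0.02,0,-0.025],"angular":[0,0,0],"hand":0},{"translation":[-0.03,0,-0.025],"angular":[0,0,0],"hand":0},{"translation":[-0.02,0,0],"angular":[0,0,0],"hand":0},{"translation":[0,0,0],"angular":[0,0,0],"hand":0},{"translation":[0,0,0],"angular":[0,0,0],"hand":0},{"translation":[0,0,0],"angular":[0,0,0],"hand":0}]'
python3 - <<'E'
from plan import *
import cv2
P,C,s=cur()
im=manip.get_image("wrist")[:,:,::-1]; sd=manip.get_image("side")[:,:,::-1]
ci=manip.camera_info("wrist");T=np.array(ci["tool_from_camera"]);K=ci["camera_matrix"]
def wp(p):
    v=C.inv().apply(np.ravel(p)-P); v=T[:3,:3].T@(v-T[:3,3]); th=np.arctan2(np.hypot(*v[:2]),v[2]); d=v[:2]/np.hypot(*v[:2]); return K[:2,2]+K[0,0]*th*d
h=slope(ST,(0,.0645,.094));m=slope(ST,(0,.0645,.058))
a=wp(m);o=(a-[40,50]).round().astype(int);o[1]=min(o[1],320)
b=proj("side",m)[0]; o2=(b-[40,50]).round().astype(int)
for p in(h,m):print(((wp(p)-o)*5).round(),((proj("side",p)[0]-o2)*5).round()+[400,0])
c=lambda im,o: cv2.resize(im[o[1]:o[1]+100,o[0]:o[0]+80],(400,500),interpolation=cv2.INTER_CUBIC)
cv2.imwrite("pics/end.png",np.hstack([c(im,o),c(sd,o2)]))
E
```

```text
clock: 15.57
position: [0.4609, -0.252, 0.1093]
ee_rot: [0.008, 0.965, -0.031, 0.259]
contact_force: [0.3, 0.2, -0.5]
width: 0.0425
gripper_force: 0.0
clock: 16.4
position: [0.3358, -0.2444, 0.1877]
ee_rot: [0.009, 0.965, -0.032, 0.259]
contact_force: [1.2, 0.2, 0.7]
width: 0.0853
gripper_force: 0.0
[199. 257.] [641. 194.]
[199. 249.] [598. 252.]
```

View pics/end.png

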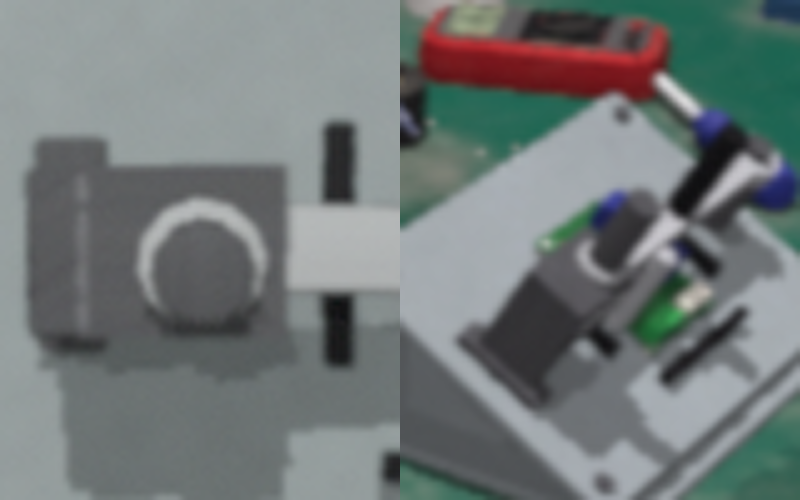

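The pin stands square in the yoke. Its collar is flat on the upper ear (side view, about (598,262)), its head is centred at (203,268), and the arm is straight and home.

```bash
python3 -c '
from rig import manip
print(manip.sign_off())'
```

```text
the job is handed in; nothing more can be done
None
```

The job is handed in: the hold-down arm is against its stop, the pin is through both ears and the eye with its collar on the upper ear, the gripper is open and clear, and nothing touched the tin, tape roll, tweezers or bottle as far as I could see; the hand-in gave no verdict.

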